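# Index the board carriage under the inspection microscope and take the picture

### The job

Push the circuit-board carriage along its rails until it clicks into its notch under the microscope lens, and stop there without running it on through the notch. Then press the blue shutter button down to take the picture and let it go. Leave the board in its nest untouched, and do not pick up or shove the other things on the bench.

Things in the scene. Friction and masses are not known exactly. Their poses are not given: they have to be found in the camera images.
- stage: Fixed microscope stand with shuttle stage. Black base plate 180 mm (its x) by 600 mm (its y), 15 mm thick; two steel guide rails along its y, tops 30 mm above the bench, red end stops 35 mm high 293 mm either side of the origin. Origin: underside of the base, on the lens axis; x points away from the robot to the round column (160 mm behind the lens axis, 345 mm tall), z up.
- lens (a point): Bottom centre of the lens with its white ring light (64 mm across), 190 mm above the bench, straight over the stage's origin; axes as the stage's. The white camera above it (46 mm square) ends 335 mm above the bench; an arm joins it to the column.
- notch (a point): Middle of the notch, a gap 11 mm wide in the steel index bar (top 30 mm above the bench) on the near side of the stage, 75 mm in front of the lens axis, yellow marks on either side. Axes as the stage's. The carriage is home when the red line on its plunger strip stands over it.
- carriage (a joint): Carriage position along the stage's y, m: 0 = in the notch, board centred under the lens; positive towards +y (robot's left). Starts positive, 0.065 to 0.13; range -0.14 to 0.15. Runs with about 2 N drag. From about 4 mm short of 0 its spring ball drops into the notch and pulls the carriage home (the resistance dips to nothing); then it takes about 18 N to push it out, and nothing stops it beyond.
- push_pad (a point): Centre of the outer face of the orange rubber pad on the carriage's +y end, 59 mm above the bench, 114 mm from the carriage's middle; the face looks along the stage's +y. Pad 90 mm wide, 44 to 74 mm above the bench. Axes as the stage's. Carriage: grey nest on aluminium, 124 mm wide plus a 22 mm plunger strip on the near side, top 75 mm above the bench, about 1 kg.
- far_pad (a point): Centre of the outer face of the like pad on the -y end of the carriage, 59 mm above the bench; the face looks along the stage's -y.
- nest (a point): Centre of the floor of the pocket in the carriage's nest, 70 mm above the bench; the pocket is 106 by 156 mm and 5 mm deep.
- board: Green circuit board with parts on it, 100 by 150 by 2 mm (parts up to 12 mm high), lying loose on two locating pins in the pocket of the carriage: it rides along and could be lifted straight off. Origin at the centre of its underside, z up. It is not to be touched.
- shutter (a joint): Travel of the shutter button in m: 0 = out, 0.006 = fully down. It springs back; fully down takes about 4 N.
- shutter_top (a point): Centre of the top of the blue shutter button, 30 mm across, on a low grey console at the near right corner of the stage; its top is 44 mm above the bench and it is pressed straight down. Beside it on the console stands a small black dimmer knob (18 mm across, 32 mm high above the bench).
- multimeter: Red multimeter lying flat, 185 by 90 by 37 mm; origin at the centre of its underside. Bystander.
- tape_roll: Roll of olive tape lying flat, 104 mm across, 48 mm high; origin at the centre of its underside. Bystander.
- solder_spool: Solder spool standing upright, 60 mm across, 50 mm high; origin at the centre of its underside. Bystander.
- screwdriver: Blue screwdriver lying flat, 170 mm long, up to about 30 mm high; its x axis runs along it from the handle to the tip. Bystander.
- pliers: Pliers with red handles lying flat, 140 mm long, 76 mm wide, 16 mm high; origin on the bench near the pivot, x towards the jaws. Bystander.
- battery_holder: Small black battery holder with a green cell, 70 by 26 by 20 mm; origin at the centre of its underside. Bystander.
- flux_tin: Small open aluminium tin, 62 mm across, 24 mm high; origin at the centre of its underside. Bystander.

How it is judged (in metres and radians):
On the way, in this order (a step that is already met when the one before it is completed fails the run):
1. the carriage rests in its notch under the lens (value of joint carriage between -0.002 and 0.002 m), for 0.3 s.
2. the shutter button is pressed down (value of joint shutter above 0.0045 m).
At the end, for the whole second after the job is handed in: The carriage rests in its notch (within 2 mm), the shutter button has been pressed down (more than 4.5 mm) after that and is out again, and the board lies flat on the floor of its nest (within 2 mm) (all of step 1 and velocity of joint carriage between -0.005 and 0.005 m/s and value of joint shutter below 0.001 m and z of board in the frame of nest below 0.002 m); the robot touches nothing.
It fails at once if the carriage is run through the notch (more than 15 mm past it) (value of joint carriage below -0.015 m).
It fails at once if the shutter is pressed while the carriage is not in its notch (value of joint shutter above 0.003 m and (value of joint carriage above 0.004 m or value of joint carriage below -0.004 m)).
It fails at once if the board is touched by the robot or comes up off its pins (contact force between any of the arm, the fingers and board above 0.5 N or z of board in the frame of nest above 0.004 m).
It fails at once if another thing on the bench is shoved or lifted (moved more than 20 mm) (distance of any of multimeter, tape_roll, solder_spool, screwdriver, pliers, battery_holder, flux_tin from where it was at the start of the episode above 0.02 m).
It also fails if it takes over 58 s, if anything falls off the work surface, if the arm or the gripper's body presses on something with over 40 N, if the wrist force passes 120 N, or if a joint passes its speed limit or range.

### The arm

A 6-joint arm with a two-finger parallel gripper is mounted at the origin on the work surface. World frame = base frame: x ahead of the robot, y to its left, z up, the work surface at z = 0. Lengths are in mm, angles in rad, forces in N, time in s.
With the tool pointing down it reaches from about 400 to 925 mm from the base axis. Payload 12.5 kg.
Tool frame: the origin (TCP) lies on the centre line of the jaws, within the pads' length; the fingertips stand 19 mm ahead of it and the grasp point (between the pads) is the TCP; z points along the fingers, y is the line along which they close (so a half turn about z gives the same grasp; the last joint's range is limited). The gripper opens to 95 mm and grips with 3 to 60 N. Pads are 20 mm wide; open, the fingers measure 119 mm over their backs; the gripper's body (75 mm by 180 mm) begins 59 mm behind the grasp point.
Start: joints at [1.207, 0.491, 1.559, -0, 1.092, -0.106], TCP at [159.328, 604.367, 233.661] pointing down, gripper open.
Joint ranges: [-3.1, 3.1], [-0.84, 2.19], [0.05, 2.79], [-1.13, 4.28], [0.06, 2.93], [-2.69, 2.69]. Speed limits (rad/s): [2.22, 2.22, 2.79, 3.14, 3.14, 3.14].

### API

Orientations are given as [roll, pitch, yaw] about the fixed x, y, z axes, in that order (R = Rz(yaw) Ry(pitch) Rx(roll)).
In Python, from cell import state, read_camera, job_done gives the robot as it stands.
- The arm moves only by the tool arm_command, never from a script. Its argument "deltas" is a list of rows, each an object of numbers: "dx", "dy", "dz": the shift along the world's x, y, z in m; "yaw": the turn about the world's z in degrees. In form: [{"dx": .., "dy": .., "dz": .., "yaw": ..}, ...]. A call has 1 to 20 rows; each row shifts and turns the commanded pose from where the row before left it; what a row does not reach is not made up. A row lasts 1/10 s, in which the tool goes at most 50 mm and 8.59 degrees, less where a joint would pass 70% of its speed; a pose out of reach is approached as far as the arm can. A call with a gripper value outside its range is refused whole. "gripper" is the finger opening in m, from 0 to 0.0951, set as the call begins (left out, the last holds). The fingers move at their own pace and stop on an object; the grip force is fixed at half the most. Time passes only in rows, so rows that do not move let the fingers close. It gives the time, the measured TCP pose, the force, the opening and the grip force at its end, in the units of the state.
- state(): the state, without advancing time (a new reading comes with each control period).
- read_camera(name): name is "side" or "top"; returns a dict with "color" (420x560x3 uint8, red, green, blue), "range_z" (420x560 float32, mm along the optical axis (not along the pixel's ray), 0 where there is no reading), "fx", "fy", "cx", "cy" (pixels), "extrinsics" (4x4, takes a point from camera to world coordinates). Camera axes: x right, y up, looking along -z (the intrinsics and any distortion apply to the point x, -y, -z); pixel columns grow to the right and rows downward; lengths in mm; the calibration is good to about 2 mm. A picture is of the moment at which its call begins.
- job_done(): hands the job in; it is judged then, once.
The state is a dict: "t": time; "joints": joint angles; "qvel": joint speeds; "tau": joint torques, N m; "eef_pos": TCP position; "tcp_rot": TCP orientation; "ft_force": force on the tool from outside, world axes, zero at the start; "moment": the same for the moment, N m; "opening": opening from 0.0 (shut) to 1.0 (fully open); "grip_force": force on a finger pad.
Only numpy, scipy, OpenCV 4.12 (cv2) and the standard library are available. Lean on these libraries where they do the work, as an engineer would, in place of code of your own. Each camera call takes 0.05 s, during which the arm holds its last target. There are 200 camera calls.

## Working session

There is one attempt and no reset: what is moved stays moved. The work goes in short steps, Python scripts to look and compute and a tool call to move; the robot and the scene stay as the last step left them, time stands still between calls to the robot, and variables do not carry over. Pictures are saved under pics/ and viewed, at most 10 in all, crops included, and the job is handed in when it is done.

Besides the shell and the picture viewer there is one more tool, called after ">>>" by a JSON object that holds its "fn" and its "kwargs". arm_command: Moves the arm, as the interface text tells. Its arguments: {"type":"object","properties":{"deltas":{"type":"array"},"gripper":{"type":"number"}},"required":["deltas"]}

```bash
mkdir -p pics; cat > h.py <<'E'
import numpy as np, cv2
from cell import state, read_camera, job_done
def pts(c):
    z=c["range_z"]; v,u=np.mgrid[:z.shape[0],:z.shape[1]]
    P=np.stack([(u-c["cx"])/c["fx"]*z,-(v-c["cy"])/c["fy"]*z,-z,np.ones_like(z)],-1)
    return (P@np.array(c["extrinsics"]).T)[...,:3]
def save(c,n): cv2.imwrite(f"pics/{n}.png",c["color"][...,::-1])
E
python3 - <<'E'
from h import *
for n in("top","side"):
    c=read_camera(n); save(c,n+"0"); np.savez(n+"0.npz",**c)
    print(n,np.round(c["extrinsics"],3).tolist(),c["fx"],[k for k in c])
print(state())
E
```

```text
top [[0.029, 0.998, -0.048, 530.992], [-1.0, 0.028, -0.014, -16.702], [-0.012, 0.048, 0.999, 1233.506], [0.0, 0.0, 0.0, 1.0]] 513.4816731528491 ['color', 'range_z', 'fx', 'fy', 'cx', 'cy', 'extrinsics']
side [[0.364, 0.648, -0.67, -93.274], [-0.931, 0.265, -0.25, -278.173], [0.016, 0.714, 0.7, 851.537], [0.0, 0.0, 0.0, 1.0]] 539.2967839083693 ['color', 'range_z', 'fx', 'fy', 'cx', 'cy', 'extrinsics']
{'t': 0.1, 'joints': array([ 1.20739876e+00,  4.91483548e-01,  1.55940174e+00,  6.86517928e-06,
        1.09171641e+00, -1.05605276e-01]), 'qvel': array([-0.00149991, -0.00101399, -0.00117403, -0.00039004, -0.00139573,
        0.00115138]), 'tau': array([ 2.20753005e-03, -6.13621688e+01, -2.58603930e+01,  6.93941605e-02,
        4.70325525e-02, -6.31711532e-05]), 'eef_pos': array([159.24729273, 604.15790826, 233.12539564]), 'tcp_rot': array([-3.14058987e+00, -1.12418376e-04,  2.88379714e+00]), 'ft_force': array([-0.27659624,  0.2278774 ,  0.1236419 ]), 'moment': array([-0.00283612,  0.01283543, -0.00724527]), 'grip_force': 0.0, 'opening': 0.9973698975639066}
```

View pics/top0.png

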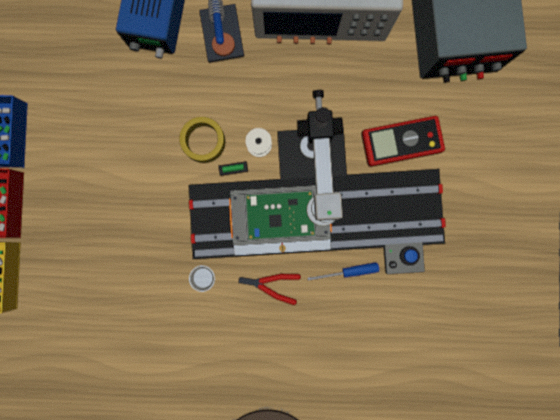

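View pics/side0.png

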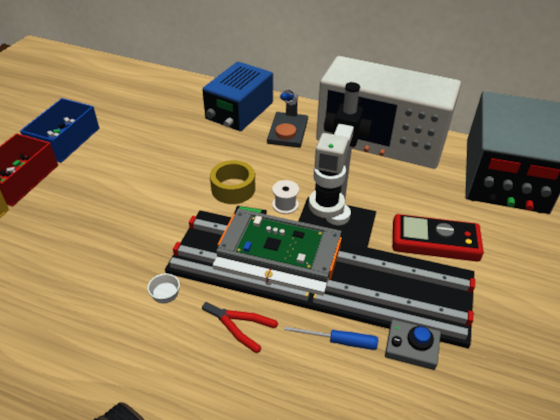

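Top view: the stage spans columns 190–444. The +y orange pad is at about (231,216), the plunger's red line at (282,247), the lens at about (322,208) and the shutter button at (410,256). The pliers and screwdriver lie just in front of the stage, and the flux tin is at (202,278).

```bash
python3 - <<'E'
from h import *
for n in("top","side"):
    c=dict(np.load(n+"0.npz")); P=pts(c); hsv=cv2.cvtColor(c["color"],cv2.COLOR_RGB2HSV)
    H,S,V=[hsv[...,i].astype(int) for i in range(3)]
    ms={"red":((H<5)|(H>174))&(S>150)&(V>90),"orange":(H>=5)&(H<16)&(S>170)&(V>120),"yellow":(H>=20)&(H<33)&(S>150)&(V>130),"blue":(H>100)&(H<125)&(S>150)&(V>70)}
    for k,m in ms.items():
        N,L,st,ce=cv2.connectedComponentsWithStats(m.astype(np.uint8))
        for i in range(1,N):
            if st[i,4]<3: continue
            p=P[(L==i)]; md=np.median(p,0)
            if 350<md[0]<760 and -340<md[1]<330 and md[2]<110: print(n,k,ce[i].round(1),st[i,4],p.mean(0).round(0),"min",p.min(0).round(0),"max",p.max(0).round(0))
E
```

```text
top red [400.8 143.1] 778 [ 758. -292.   40.] min [ 531. -397.   25.] max [ 827.  -17. 1234.]
top red [190.5 204. ] 32 [602. 195.  35.] min [590. 191.  31.] max [612. 200.  39.]
top red [192.4 238. ] 32 [523. 188.  35.] min [513. 183.  30.] max [532. 192.  40.]
top red [277.7 286.1] 411 [416. -15.  20.] min [374. -64.   8.] max [ 531.   32. 1234.]
top orange [230.2 219.3] 30 [567.  93. 113.] min [531. -17.  68.] max [ 598.  101. 1234.]
top orange [330.7 224.7] 3 [ 563. -134.   34.] min [ 561. -137.   13.] max [ 565. -129.   75.]
top orange [279. 279.] 3 [432. -17.  14.] min [432. -20.  14.] max [432. -15.  15.]
top orange [291. 279.] 5 [432. -46.  13.] min [432. -50.  10.] max [433. -41.  15.]
top orange [296. 279.] 3 [433. -57.  15.] min [433. -60.  12.] max [433. -55.  17.]
top yellow [201.  138.1] 593 [755. 173.  54.] min [531. -17.  40.] max [ 806.  223. 1234.]
top blue [256.5 232.5] 32 [539.  36.  81.] min [532.  32.  77.] max [547.  40.  85.]
top blue [410.6 255.6] 142 [ 497. -317.   51.] min [ 482. -336.   33.] max [ 531.  -17. 1234.]
top blue [360.8 269.5] 296 [ 461. -207.   
[... 1394 characters left out ...]
3 [542. -89.  72.] min [540. -90.  69.] max [543. -87.  76.]
side yellow [266.3 272.8] 10 [505. -18.  60.] min [501. -19.  57.] max [512. -16.  63.]
side yellow [269.5 274.3] 11 [505. -25.  59.] min [498. -26.  56.] max [510. -22.  61.]
side yellow [306.6 293.6] 5 [510. -98.  29.] min [ 507. -100.   28.] max [515. -97.  31.]
side yellow [314.4 295.3] 7 [ 515. -113.   25.] min [ 509. -115.   11.] max [ 528. -108.   33.]
side blue [247.3 245.3] 46 [540.  36.  79.] min [529.  30.  70.] max [557.  45.  85.]
side blue [421.7 333.8] 205 [ 494. -319.   42.] min [ 479. -333.   19.] max [ 526. -304.   47.]
side blue [354.2 339. ] 568 [ 451. -210.   24.] min [ -93. -278.    9.] max [ 471. -167.  852.]
```

>>> {"fn": "arm_command", "kwargs": {"deltas": [{"dx":0.029,"dy":-0.033,"yaw":-5},{"dx":0.029,"dy":-0.033,"yaw":-5},{"dx":0.029,"dy":-0.033,"yaw":-5},{"dx":0.029,"dy":-0.033,"yaw":-5},{"dx":0.029,"dy":-0.033,"yaw":-5},{"dx":0.029,"dy":-0.033,"yaw":-5},{"dx":0.029,"dy":-0.033,"yaw":-5},{"dx":0.029,"dy":-0.033,"yaw":-5},{"dx":0.029,"dy":-0.033,"yaw":-5},{"dx":0.029,"dy":-0.033,"yaw":-5},{"dx":0.029,"dy":-0.033,"yaw":-5},{"dx":0.029,"dy":-0.033,"yaw":-5},{"dx":0.029,"dy":-0.033,"yaw":-5},{"dx":0.029,"dy":-0.033,"yaw":-5},{},{}], "gripper": 0}}

```text
$.deltas[0]: bad value
```

>>> {"fn": "arm_command", "kwargs": {"deltas": [{"dx":0.029,"dy":-0.033,"dz":0,"yaw":-5},{"dx":0.029,"dy":-0.033,"dz":0,"yaw":-5},{"dx":0.029,"dy":-0.033,"dz":0,"yaw":-5},{"dx":0.029,"dy":-0.033,"dz":0,"yaw":-5},{"dx":0.029,"dy":-0.033,"dz":0,"yaw":-5},{"dx":0.029,"dy":-0.033,"dz":0,"yaw":-5},{"dx":0.029,"dy":-0.033,"dz":0,"yaw":-5},{"dx":0.029,"dy":-0.033,"dz":0,"yaw":-5},{"dx":0.029,"dy":-0.033,"dz":0,"yaw":-5},{"dx":0.029,"dy":-0.033,"dz":0,"yaw":-5},{"dx":0.029,"dy":-0.033,"dz":0,"yaw":-5},{"dx":0.029,"dy":-0.033,"dz":0,"yaw":-5},{"dx":0.029,"dy":-0.033,"dz":0,"yaw":-5},{"dx":0.029,"dy":-0.033,"dz":0,"yaw":-5},{"dx":0,"dy":0,"dz":0,"yaw":0},{"dx":0,"dy":0,"dz":0,"yaw":0}], "gripper": 0}}

```text
t: 1.7
eef_pos: [565.4, 141.6, 233.1]
tcp_rot: [-3.14, -0.0, 1.661]
ft_force: [-0.6, -0.3, -0.0]
opening: 0.006
grip_force: 0.0
```

>>> {"fn": "arm_command", "kwargs": {"deltas": [{"dx":0,"dy":0,"dz":-0.042,"yaw":0},{"dx":0,"dy":0,"dz":-0.042,"yaw":0},{"dx":0,"dy":0,"dz":-0.042,"yaw":0},{"dx":0,"dy":0,"dz":-0.04,"yaw":0},{"dx":0,"dy":0,"dz":0,"yaw":0},{"dx":0.001,"dy":-0.01,"dz":0,"yaw":0},{"dx":0.001,"dy":-0.01,"dz":0,"yaw":0},{"dx":0,"dy":0,"dz":0,"yaw":0}]}}

```text
t: 2.5
eef_pos: [568.3, 121.2, 69.8]
tcp_rot: [3.138, 0.0, 1.661]
ft_force: [0.5, -0.8, -0.4]
opening: 0.002
grip_force: 0.0
```

```bash
python3 - <<'E'
from h import *
c=read_camera("side"); np.savez("s1.npz",**c); save(dict(color=cv2.resize(c["color"][190:350,150:350],(800,640))[:600]),"s1")
E
```

```text
(no output)
```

View pics/s1.png

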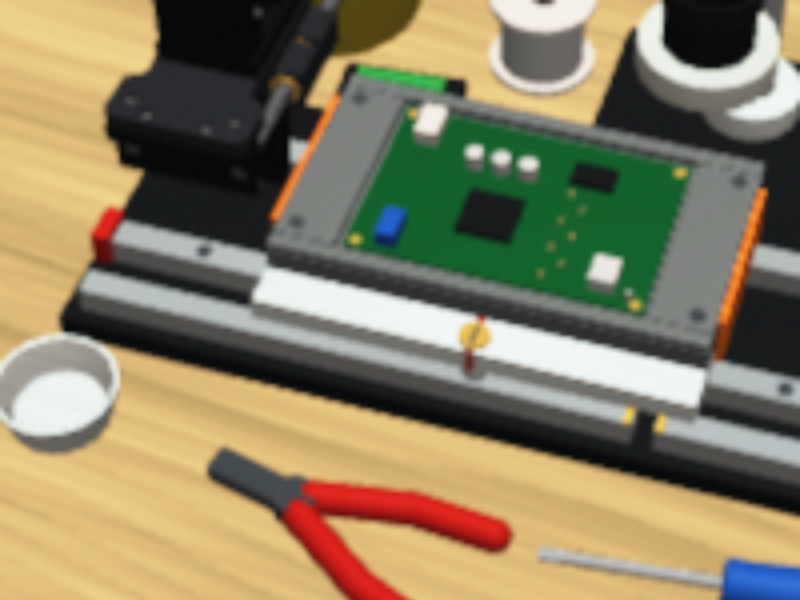

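Crop: the tool is behind the left orange pad, clear of everything. The red line is at (475,340) and the notch gap between its yellow marks at (643,430), so about 84 mm to go.

>>> {"fn": "arm_command", "kwargs": {"deltas": [{"dx":0.0005,"dy":-0.005,"dz":0,"yaw":0},{"dx":0.0004,"dy":-0.005,"dz":0,"yaw":0},{"dx":0.0004,"dy":-0.005,"dz":0,"yaw":0},{"dx":0.0005,"dy":-0.005,"dz":0,"yaw":0},{"dx":0.0004,"dy":-0.005,"dz":0,"yaw":0},{"dx":0.0004,"dy":-0.005,"dz":0,"yaw":0},{"dx":0.0005,"dy":-0.005,"dz":0,"yaw":0},{"dx":0.0004,"dy":-0.005,"dz":0,"yaw":0},{"dx":0.0004,"dy":-0.005,"dz":0,"yaw":0},{"dx":0.0005,"dy":-0.005,"dz":0,"yaw":0},{"dx":0.0004,"dy":-0.005,"dz":0,"yaw":0},{"dx":0.0004,"dy":-0.005,"dz":0,"yaw":0},{"dx":0.0005,"dy":-0.005,"dz":0,"yaw":0},{"dx":0.0004,"dy":-0.005,"dz":0,"yaw":0},{"dx":0,"dy":0,"dz":0,"yaw":0}]}}

```text
t: 4.05
eef_pos: [573.6, 52.0, 67.9]
tcp_rot: [3.141, 0.0, 1.662]
ft_force: [0.2, -0.1, -0.4]
opening: 0.003
grip_force: 0.0
```

```bash
python3 - <<'E'
from h import *
c=read_camera("side"); np.savez("s2.npz",**c); save(dict(color=cv2.resize(c["color"][220:340,220:380],(800,600),interpolation=cv2.INTER_CUBIC)),"s2")
E
```

```text
(no output)
```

View pics/s2.png

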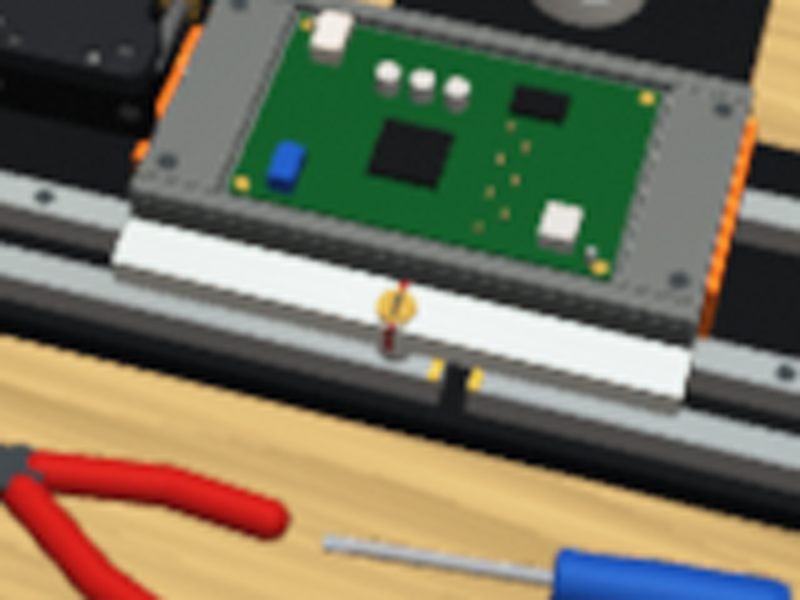

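Carriage is moving: the red line is at (390,345) and the notch at (455,375) in the crop, so about 25 mm remain. The clamp force reads near zero at rest.

>>> {"fn": "arm_command", "kwargs": {"deltas": [{"dx":0.0003,"dy":-0.003,"dz":0,"yaw":0},{"dx":0.0003,"dy":-0.003,"dz":0,"yaw":0},{"dx":0.0002,"dy":-0.003,"dz":0,"yaw":0},{"dx":0.0003,"dy":-0.003,"dz":0,"yaw":0},{"dx":0.0003,"dy":-0.003,"dz":0,"yaw":0},{"dx":0.0002,"dy":-0.003,"dz":0,"yaw":0}]}}

```text
t: 4.7
eef_pos: [575.0, 34.7, 67.7]
tcp_rot: [3.142, -0.001, 1.662]
ft_force: [-0.3, 5.6, 1.3]
opening: 0.009
grip_force: 2.7
```

```bash
python3 - <<'E'
from h import *
c=read_camera("side"); np.savez("s3.npz",**c); save(dict(color=cv2.resize(c["color"][260:320,270:350],(800,600),interpolation=cv2.INTER_CUBIC)),"s3")
E
```

```text
(no output)
```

View pics/s3.png

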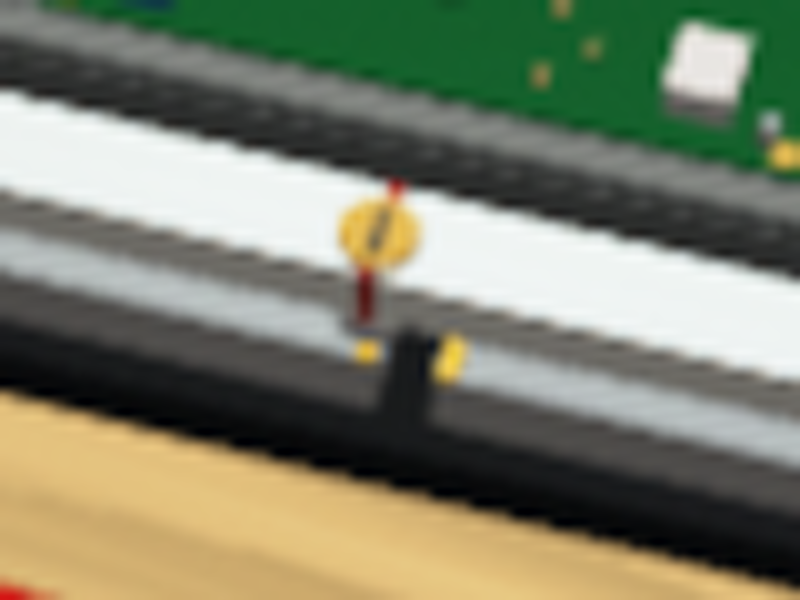

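The red line's lower end is at (365,320) and the notch centre at (410,345), leaving about 9 mm. Small steps from here, watching the force.

>>> {"fn": "arm_command", "kwargs": {"deltas": [{"dx":0.0002,"dy":-0.002,"dz":0,"yaw":0},{"dx":0.0001,"dy":-0.001,"dz":0,"yaw":0},{"dx":0.0001,"dy":-0.001,"dz":0,"yaw":0}]}}

```text
t: 5.05
eef_pos: [575.4, 30.4, 67.6]
tcp_rot: [-3.142, -0.0, 1.662]
ft_force: [0.4, -0.4, -0.5]
opening: 0.003
grip_force: 0.0
```

>>> {"fn": "arm_command", "kwargs": {"deltas": [{"dx":0.0001,"dy":-0.001,"dz":0,"yaw":0}]}}

```text
t: 5.15
eef_pos: [575.5, 29.2, 67.6]
tcp_rot: [-3.142, 0.0, 1.662]
ft_force: [-1.4, 0.7, -0.9]
opening: 0.006
grip_force: 0.0
```

>>> {"fn": "arm_command", "kwargs": {"deltas": [{"dx":0.0001,"dy":-0.001,"dz":0,"yaw":0}]}}

```text
t: 5.25
eef_pos: [575.7, 28.0, 67.6]
tcp_rot: [3.142, 0.0, 1.662]
ft_force: [0.2, -0.1, -0.6]
opening: 0.003
grip_force: 0.0
```

>>> {"fn": "arm_command", "kwargs": {"deltas": [{"dx":0.0001,"dy":-0.001,"dz":0,"yaw":0}]}}

```text
t: 5.35
eef_pos: [575.7, 27.1, 67.6]
tcp_rot: [3.142, 0.0, 1.662]
ft_force: [-0.1, -0.4, -0.8]
opening: 0.005
grip_force: 0.0
```

```bash
python3 - <<'E'
from h import *
c=read_camera("side"); np.savez("s4.npz",**c); save(dict(color=cv2.resize(c["color"][260:320,270:350],(800,600),interpolation=cv2.INTER_CUBIC)),"s4")
E
```

```text
(no output)
```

View pics/s4.png

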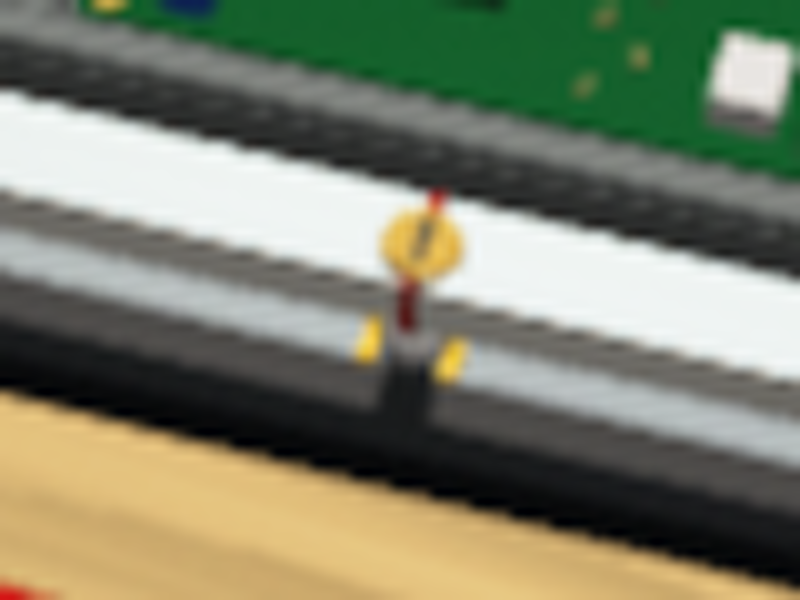

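The grey ball sits in the notch at (412,345), midway between the yellow marks (370 and 450). The line is over the notch and the force is zero, so the carriage is home. I'll back off and locate the button.

>>> {"fn": "arm_command", "kwargs": {"deltas": [{"dx":-0.001,"dy":0.01,"dz":0,"yaw":0},{"dx":-0.002,"dy":0.02,"dz":0,"yaw":0},{"dx":-0.002,"dy":0.02,"dz":0,"yaw":0},{"dx":0,"dy":0,"dz":0.045,"yaw":0},{"dx":0,"dy":0,"dz":0.045,"yaw":0},{"dx":0,"dy":0,"dz":0.045,"yaw":0},{"dx":-0.035,"dy":0,"dz":0.03,"yaw":0},{"dx":-0.045,"dy":0,"dz":0,"yaw":0},{"dx":-0.045,"dy":0,"dz":0,"yaw":0},{"dx":0,"dy":0,"dz":0,"yaw":0}]}}

```text
t: 6.4
eef_pos: [440.8, 78.0, 233.0]
tcp_rot: [-3.14, -0.0, 1.663]
ft_force: [0.3, 0.6, 0.1]
opening: 0.007
grip_force: 0.0
```

```bash
python3 - <<'E'
from h import *
for n,box in(("top",(400,240,425,270)),("side",(405,315,440,355))):
    c=dict(np.load(n+"0.npz")); hsv=cv2.cvtColor(c["color"],cv2.COLOR_RGB2HSV).astype(int)
    m=(hsv[...,0]>100)&(hsv[...,0]<125)&(hsv[...,1]>130); P=pts(c)
    w=np.zeros_like(m); u0,v0,u1,v1=box; w[v0:v1,u0:u1]=1; m&=w.astype(bool)
    p=P[m]; p=p[abs(p[:,2]-44)<4]; print(n,len(p),p.mean(0),((p.min(0)+p.max(0))/2))
c=read_camera("side"); save(dict(color=c["color"][180:380,160:500].repeat(2,0).repeat(2,1)),"s5")
print(state()["eef_pos"],state()["joints"])
E
```

```text
top 116 [ 495.5246758  -317.90705907   43.74065692] [ 495.84238619 -317.37838357   43.92389313]
side 186 [ 492.7112121  -319.46825874   42.75146992] [ 493.28134873 -319.21712035   43.59757352]
[443.72971359  77.96147579 233.32391075] [ 2.71224791e-02  2.43666839e-01  1.96699231e+00 -3.80856697e-06
  9.30351643e-01 -6.48269312e-02]
```

View pics/s5.png

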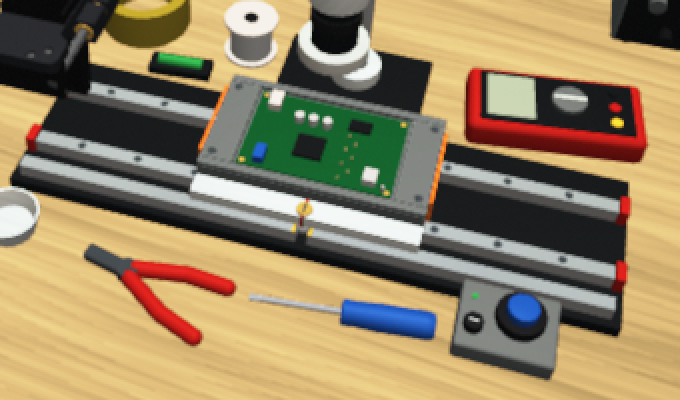

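The board sits square in its nest, the ball is in the notch at (302,235) in the crop, and the green LED on the console is lit. The button is at about (494.5, -318.5).

>>> {"fn": "arm_command", "kwargs": {"deltas": [{"dx":0,"dy":-0.044,"dz":0,"yaw":0},{"dx":0,"dy":-0.044,"dz":0,"yaw":0},{"dx":0,"dy":-0.044,"dz":0,"yaw":0},{"dx":0,"dy":-0.044,"dz":0,"yaw":0},{"dx":0,"dy":-0.044,"dz":0,"yaw":0},{"dx":0,"dy":-0.044,"dz":0,"yaw":0},{"dx":0.017,"dy":-0.044,"dz":0,"yaw":0},{"dx":0.017,"dy":-0.044,"dz":0,"yaw":0},{"dx":0.017,"dy":-0.044,"dz":0,"yaw":0},{"dx":0,"dy":0,"dz":0,"yaw":0},{"dx":0,"dy":0,"dz":-0.045,"yaw":0},{"dx":0,"dy":0,"dz":-0.045,"yaw":0},{"dx":0,"dy":0,"dz":-0.04,"yaw":0},{"dx":0,"dy":0,"dz":-0.02,"yaw":0},{"dx":0,"dy":0,"dz":0,"yaw":0},{"dx":0,"dy":0,"dz":0,"yaw":0}]}}

```text
t: 8.05
eef_pos: [497.3, -318.5, 83.0]
tcp_rot: [3.141, 0.0, 1.662]
ft_force: [0.7, -0.2, 0.6]
opening: 0.0
grip_force: 0.0
```

>>> {"fn": "arm_command", "kwargs": {"deltas": [{"dx":-0.002,"dy":0,"dz":0,"yaw":0},{"dx":0,"dy":0,"dz":-0.01,"yaw":0},{"dx":0,"dy":0,"dz":-0.008,"yaw":0},{"dx":0,"dy":0,"dz":-0.002,"yaw":0},{"dx":0,"dy":0,"dz":-0.002,"yaw":0},{"dx":0,"dy":0,"dz":0,"yaw":0}]}}

```text
t: 8.65
eef_pos: [494.6, -318.5, 60.5]
tcp_rot: [-3.141, -0.0, 1.662]
ft_force: [-1.6, 0.4, 2.7]
opening: 0.003
grip_force: 1.1
```

>>> {"fn": "arm_command", "kwargs": {"deltas": [{"dx":0,"dy":0,"dz":-0.002,"yaw":0},{"dx":0,"dy":0,"dz":-0.001,"yaw":0},{"dx":0,"dy":0,"dz":0,"yaw":0}]}}

```text
t: 8.95
eef_pos: [494.7, -318.6, 57.7]
tcp_rot: [-3.142, -0.0, 1.662]
ft_force: [-2.1, 1.1, 3.5]
opening: 0.007
grip_force: 1.8
```

>>> {"fn": "arm_command", "kwargs": {"deltas": [{"dx":0,"dy":0,"dz":-0.001,"yaw":0},{"dx":0,"dy":0,"dz":0,"yaw":0}]}}

```text
t: 9.15
eef_pos: [494.7, -318.6, 57.2]
tcp_rot: [3.141, 0.0, 1.662]
ft_force: [-3.2, 2.0, 8.6]
opening: 0.003
grip_force: 4.4
```

Force jumped past the 4 N spring load, so the button is at its stop. Releasing.

>>> {"fn": "arm_command", "kwargs": {"deltas": [{"dx":0,"dy":0,"dz":0.01,"yaw":0},{"dx":0,"dy":0,"dz":0.03,"yaw":0},{"dx":0,"dy":0,"dz":0.045,"yaw":0},{"dx":0,"dy":0,"dz":0.045,"yaw":0},{"dx":0,"dy":0,"dz":0.04,"yaw":0},{"dx":-0.02,"dy":-0.02,"dz":0,"yaw":0},{"dx":0,"dy":0,"dz":0,"yaw":0},{"dx":0,"dy":0,"dz":0,"yaw":0},{"dx":0,"dy":0,"dz":0,"yaw":0}]}}

```text
t: 10.05
eef_pos: [474.9, -338.3, 226.2]
tcp_rot: [-3.141, -0.001, 1.662]
ft_force: [-0.2, 1.2, -0.1]
opening: -0.002
grip_force: 0.0
```

```bash
python3 - <<'E'
from h import *
c=read_camera("side"); save(dict(color=cv2.resize(c["color"][210:360,150:460],None,fx=2.5,fy=2.5)),"s6")
E
```

```text
(no output)
```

View pics/s6.png

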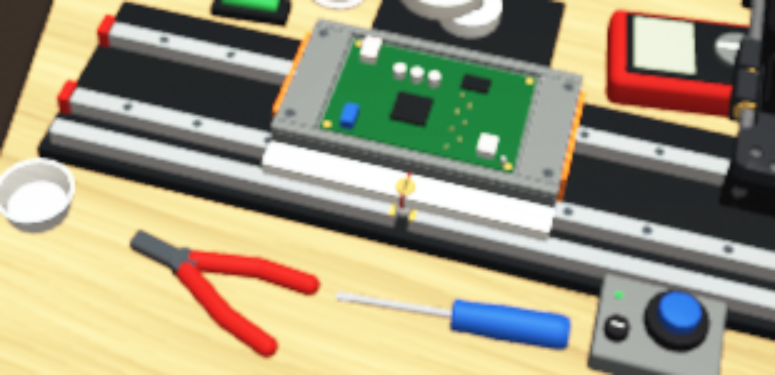

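The carriage is home (ball over the notch at (402,212)), the button at (680,312) is back out, the board is in its nest and the arm is clear.

```bash
python3 -c "from cell import job_done; print(job_done())"
```

```text
the job is handed in; nothing more can be done
None
```

I pushed the carriage home into its notch, then pressed the shutter button to its stop and released it, without touching the board or the other things on the bench; the job is handed in, but no verdict came back.

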